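Hold the wash basket of infrared windows in the air blower's stream

ROBOT

A 6-joint arm with a two-finger parallel gripper is mounted at the origin on the work surface. World frame = base frame: x ahead of the robot, y to its left, z up, the work surface at z = 0. Lengths are in m, angles in rad, forces in N, time in s.
With the tool pointing down it reaches from about 0.3 to 0.825 m from the base axis. Payload 5.4 kg.
Tool frame: the origin (TCP) lies midway between the tips of the shut fingers; the grasp point (between the pads) lies 19 mm behind it (ctrl.pinch_z is the z of the grasp point in the tool frame, in m); z points along the fingers, y is the line along which they close (so a half turn about z gives the same grasp; the last joint's range is limited). The gripper opens to 92 mm and grips with 3 to 60 N. Pads are 20 mm wide; open, the fingers measure 128 mm over their backs; the gripper's body (75 mm by 189 mm) begins 69 mm behind the grasp point.
Start: joints at [-1.425, 0.158, 1.597, -0, 1.386, -0.21], TCP at [0.2, -0.539, 0.215] pointing down, gripper open.
Joint ranges: [-2.91, 2.91], [-0.94, 2.29], [0.18, 2.7], [-1.29, 4.43], [0.17, 2.64], [-3, 3]. Speed limits (rad/s): [2.57, 2.57, 3.14, 3.14, 3.14, 3.14].

INTERFACE

Orientations are given as a unit quaternion [w, x, y, z].
In Python, from plant import ctrl, read_camera, camera_params gives the robot as it stands (ctrl), with the cameras as plain functions. Calls block until the motion is done:
- ctrl.goto(position, orientation): joint-space move of the TCP to a pose.
- ctrl.move_straight(position, orientation=None, feed=0.15): straight line of the TCP; orientation=None keeps the orientation; feed is the mean speed in m/s.
- ctrl.goto_joints(angles): joint-space move.
- ctrl.open() and ctrl.close_gripper(strength=None): open the fingers fully, or close them until they stop; strength is the grip in N (None keeps the last).
- ctrl.hold(seconds).
- ctrl.solve_ik(position, orientation): joint angles nearest the present ones, or None.
- read_camera(name): name is "scene" or "top" or "wrist"; returns the picture (400x640x3 uint8, red, green, blue); there is no depth.
- camera_params(name): a dict with "intrinsics" (3x3 intrinsics, pixels), "R" (3x3) and "t" (3): a world point X has camera coordinates R X + t. Camera axes: x right, y down, z forward; pixel columns grow to the right and rows downward; lengths in m; the calibration is good to about 2 mm. The wrist camera is an equidistant fisheye: a pixel r from the principal point sees the ray r / f radians off the axis. A picture is of the moment at which its call begins: read the wrist's pose just before it. camera_params takes no time and is no camera call; for the wrist camera it gives the pose at the moment of the call.
A pose or a line that the arm cannot do raises ctrl.PlanningError and nothing moves.
- ctrl.hand_in(): hands the job in; it is judged then, once.
Readings, each from a call of its own:
- ctrl.get_time_s(): time.
- ctrl.get_joints(): joint angles.
- ctrl.get_joint_vel(): joint speeds.
- ctrl.get_tau(): joint torques, N m.
- ctrl.get_eef_pos(): TCP position.
- ctrl.get_ee_rot(): TCP orientation.
- ctrl.get_ft_force(): force on the tool from outside, world axes, zero at the start.
- ctrl.get_wrist_torque(): the same for the moment, N m.
- ctrl.get_gripper_width(): finger opening in m.
- ctrl.get_finger_force(): force on a finger pad.
Only numpy, scipy, OpenCV 4.12 (cv2) and the standard library are available. Lean on these libraries where they do the work, as an engineer would, in place of code of your own. Each camera call takes 0.05 s, during which the arm holds its last target. There are 200 camera calls.

TASK

The three infrared windows are washed and need drying: lift their wire basket by its blue grip up and off the two prongs of the drip stand, and hold it level and still in front of the air blower, facing the middle of the fan and about 15 cm from the guard. Keep the basket level all the way so that the windows stay lying in it, do not bump the stand or the blower, leave everything else where it is, and finish with the basket still held in the air.

Things in the scene. Friction and masses are not known exactly. Their poses are not given: they have to be found in the camera images.
- basket: loose open wire basket, 136 mm long (its y), 48 mm wide (x), 30 mm deep, three compartments, about 0.33 kg with its load. Uprights at its ends carry a steel bar, 6 mm thick, along its y, axis 120 mm above the underside. Origin: centre of the underside; z up. At the start it hangs by the bar, its y along the stand's y
- basket_grip (a point): centre of the blue moulded grip round the middle of the basket's bar: 14 mm thick (basket's x), 50 mm long (basket's y), 20 mm high, straight above the basket's centre of mass; 120 mm above the underside. Free space all round for fingers that come from above and close along the basket's x
- basket_mid (a point): middle of the basket's load space, 15 mm above the underside, 105 mm straight below basket_grip
- window_amber: amber window, a disc 38 mm across and 6 mm thick, lying loose and flat in one of the basket's compartments (which one varies); origin at the centre of its underside
- window_dark: dark grey window, a disc 38 mm across and 6 mm thick, lying loose and flat in one of the basket's compartments (which one varies); origin at the centre of its underside
- window_clear: clear, pale blue window, a disc 38 mm across and 6 mm thick, lying loose and flat in one of the basket's compartments (which one varies); origin at the centre of its underside
- stand: fixed drip stand, 231 mm high: base plate with a 14 mm high drip tray under the basket, post, black cross rail and two steel prongs, 8 mm thick, that reach from the rail along the stand's -x at y = -46 and +46 mm. Origin: on the table on the post's axis. The cross rail's front is at x = -11 mm, its top 223 mm high; nothing stands above the prongs
- stand_seat (a point): midway between the seats of the two prongs, where the bar's axis lies: stand's x = -95 mm, 212 mm above the table; axes as the stand's. The prongs' upturned tips end at x = -120 mm, 232 mm high: the bar is free when raised by 26 mm. Raised by 75 mm the basket's rim meets the prongs from below, so raise it 30 to 60 mm, then draw it off along the stand's -x by 90 mm
- blower: fixed air blower, white box 75 x 152 x 172 mm on a dark U bracket 206 mm wide over its knobs, 240 mm high overall. Origin: on the table under the box's centre. It blows along its -x out of a round black fan opening with a wire guard (128 mm across) whose centre is 154 mm above the table and 43 mm in front (-x) of the origin
- blower_stream (a point): the place in the stream for the basket's middle: straight in front of the centre of the fan, 151 mm from the guard (blower's x = -194 mm, 154 mm above the table); axes as the blower's
- tape_roll: roll of yellow tape lying flat, 100 mm across, 24 mm high; origin at the centre of its underside. Bystander
- screwdriver: screwdriver with a yellow handle, lying on the table. Bystander
- hex_driver: red-handled driver, 160 mm long, lying on the table. Bystander
- lens_tube: black lens tube standing on end, 34 mm across, 60 mm high; origin at the centre of the underside. Bystander
- wipe_box: white and green box of wipes, 115 x 120 x 60 mm; origin at the centre of the underside. Bystander
- jar: amber jar, 60 mm across, 75 mm high; origin at the centre of the underside. Bystander

How it is judged:
On the way:
1. the basket is lifted by the fingers off the prongs and hangs free of the stand, level (distance of basket from where it was at the start of the episode above 0.022 m and contact force between basket and stand below 0.05 N and contact force between the fingers and basket above 1 N and angle between basket's own z axis and vertical below 0.2 rad), for 0.2 s.
At the end, for the whole second after the job is handed in: held by the fingers, touching neither stand nor blower; its middle within 50 mm sideways, 50 mm fore and aft and 40 mm in height of the point 151 mm before the fan's centre; level within 0.12 rad, still (0.03 m/s, 0.2 rad/s); all windows flat in it (contact force between the fingers and basket above 1 N and contact force between basket and stand below 0.05 N and contact force between basket and blower below 0.05 N and x of basket_mid in the frame of blower_stream between -0.05 and 0.05 m and y of basket_mid in the frame of blower_stream between -0.05 and 0.05 m and z of basket_mid in the frame of blower_stream between -0.04 and 0.04 m and angle between basket's own z axis and vertical below 0.12 rad and linear speed of basket below 0.03 m/s and angular speed of basket below 0.2 rad/s and horizontal distance between each of window_amber, window_dark, window_clear and basket below 0.06 m and z of window_amber in the frame of basket between -0.002 and 0.015 m and angle between each of window_amber, window_dark, window_clear's own z axis and vertical below 0.25 rad and z of window_dark in the frame of basket between -0.002 and 0.015 m and z of window_clear in the frame of basket between -0.002 and 0.015 m); the arm keeps its last pose, push and grip.
It fails at once if the basket is tipped by more than 0.3 rad (angle between basket's own z axis and vertical above 0.3 rad).
It fails at once if a window falls out of the basket (distance between any of window_amber, window_dark, window_clear and basket above 0.085 m).
It fails at once if the stand or the blower is bumped (over 15 N by the robot, over 20 N by the basket) (contact force between any of the fingers, the arm and stand above 15 N or contact force between basket and stand above 20 N or contact force between any of the fingers, the arm and blower above 15 N or contact force between basket and blower above 20 N).
It fails at once if a bystander is moved by more than 30 mm (distance of any of tape_roll, screwdriver, hex_driver, lens_tube, wipe_box, jar from where it was at the start of the episode above 0.03 m).
It also fails if it takes over 48 s, if anything falls off the work surface, if the arm or the gripper's body presses on something with over 40 N, if the wrist force passes 120 N, or if a joint passes its speed limit or range.

## Working session

There is one attempt and no reset: what is moved stays moved. The work goes in short steps, each a Python script; the robot and the scene stay as the last script left them, time stands still between calls to the robot, and variables do not carry over. Pictures are saved under pics/ and viewed, at most 10 in all, crops included, and the job is handed in when it is done.

```bash
mkdir -p pics; python3 - <<'E'
from plant import ctrl, read_camera, camera_params
import cv2,numpy as np
for n in("scene","top","wrist"):
    p=camera_params(n);print(n,p["intrinsics"].tolist(),np.round(p["R"],3).tolist(),np.round(p["t"],3).tolist())
    cv2.imwrite(f"pics/{n}0.png",read_camera(n)[:,:,::-1])
print(ctrl.get_ee_rot(),ctrl.pinch_z,ctrl.get_time_s())
E
```

```text
scene [[484.5672410597695, 0.0, 319.5855990917122], [0.0, 484.5672410597695, 198.17224933081155], [0.0, 0.0, 1.0]] [[0.887, 0.462, -0.012], [0.37, -0.724, -0.582], [-0.277, 0.512, -0.813]] [-0.462, -0.127, 1.8]
top [[466.93756567944433, 0.0, 324.74248017246634], [0.0, 466.93756567944433, 184.99913578396985], [0.0, 0.0, 1.0]] [[-0.001, -1.0, 0.001], [-0.987, 0.001, -0.158], [0.158, -0.002, -0.987]] [-0.005, 0.579, 1.703]
wrist [[309.70691628693146, 0.0, 320.88342526155117], [0.0, 309.70691628693146, 204.65650398355845], [0.0, 0.0, 1.0]] [[0.349, -0.937, -0.0], [-0.908, -0.338, 0.247], [-0.231, -0.086, -0.969]] [-0.575, -0.028, 0.39]
[-7.19465588e-04  9.84217341e-01  1.76962447e-01  1.59738455e-05] -0.0187 0.15
```

View pics/scene0.png

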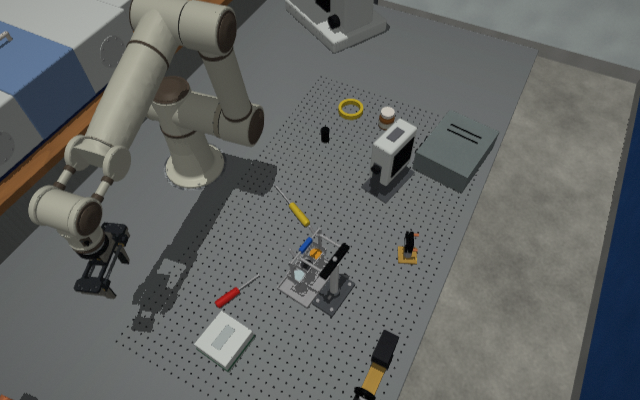

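View pics/top0.png

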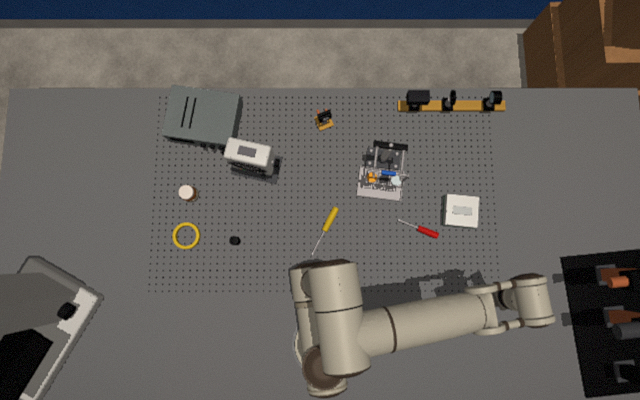

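```bash
python3 - <<'E'
import cv2,numpy as np
s=cv2.imread("pics/scene0.png");t=cv2.imread("pics/top0.png")
z=lambda i,x,y,w,h,k:cv2.resize(i[y:y+h,x:x+w],None,fx=k,fy=k,interpolation=cv2.INTER_CUBIC)
a=z(s,350,110,100,75,4);b=z(s,270,220,100,75,4);c=z(t,210,115,100,75,4);d=z(t,340,130,100,75,4)
cv2.imwrite("pics/c1.png",np.vstack([np.hstack([a,b]),np.hstack([c,d])]))
E
```

```text
(no output)
```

View pics/c1.png

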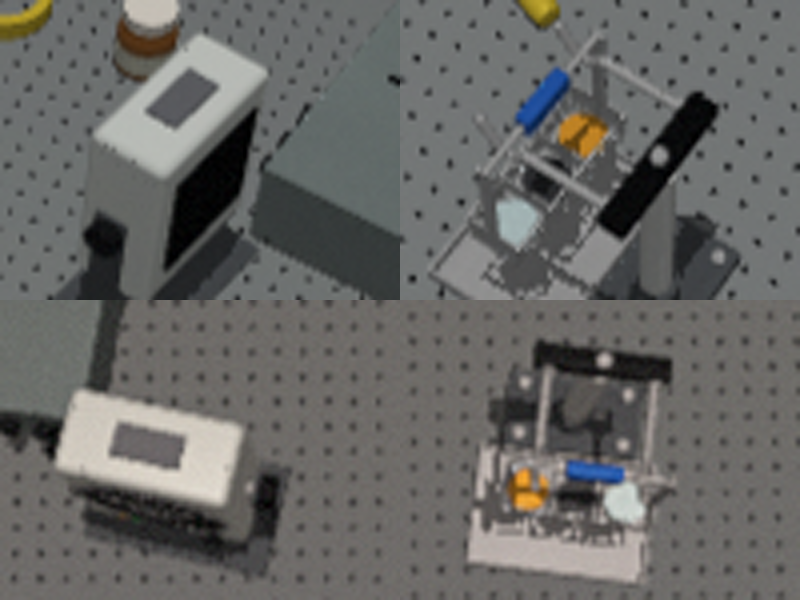

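```bash
cat >h.py <<'E'
import cv2,numpy as np
from plant import ctrl, read_camera, camera_params
def ray(p,uv,fish=False):
    K,R,t=[np.asarray(p[k]) for k in("intrinsics","R","t")]
    x=np.array([(uv[0]-K[0,2])/K[0,0],(uv[1]-K[1,2])/K[1,1]])
    if fish:
        r=np.hypot(*x);d=np.r_[x/r*np.sin(r),np.cos(r)]
    else: d=np.r_[x,1]
    d=R.T@d
    return -R.T@t,d/np.linalg.norm(d)
def tri(rs):
    A=[np.eye(3)-np.outer(d,d) for _,d in rs]
    X=np.linalg.solve(sum(A),sum(a@c for a,(c,_) in zip(A,rs)))
    return X,max(np.linalg.norm(a@(X-c)) for a,(c,_) in zip(A,rs))
def onz(r,z): return r[0]+r[1]*(z-r[0][2])/r[1][2]
def blue(im):
    h=cv2.cvtColor(im,cv2.COLOR_RGB2HSV)
    return cv2.inRange(h,(105,150,60),(125,255,255))
def blob(m,box):
    k=np.zeros_like(m);x,y,w,h=box;k[y:y+h,x:x+w]=m[y:y+h,x:x+w]
    n,l,s,c=cv2.connectedComponentsWithStats(k)
    i=1+np.argmax(s[1:,4]);pts=np.argwhere(l==i)[:,::-1].astype(np.float32)
    return c[i],s[i,4],cv2.minAreaRect(pts)
E
python3 - <<'E'
from h import *
P={n:camera_params(n) for n in("scene","top")}
I={n:cv2.imread(f"pics/{n}0.png")[:,:,::-1].copy() for n in P}
B={"scene":(270,220,100,75),"top":(340,130,100,75)}
b={n:blob(blue(I[n]),B[n]) for n in P};print(b)
print("grip",tri([ray(P[n],b[n][0]) for n in P]))
S=[(416.75,128),(390.75,154.5),(374.25,143.25),(400,119.25)]
T=[(228.75,138),(271.25,145.75),(268.75,166.25),(224.5,157)]
for s,t in zip(S,T):print("box",tri([ray(P["scene"],s),ray(P["top"],t)]))
# rail ends  (+y,-y)
S=[(270+303/4,220+95/4),(270+212/4,220+222/4)]
# top front-bottom corners
for q in[(340+138/4,130+52/4),(340+268/4,130+68/4)]:print("rail",onz(ray(P["top"],q),.223))
for q in[(270+305/4,220+110/4),(270+212/4,220+215/4)]:print("railS",onz(ray(P["scene"],q),.223))
E
```

```text
{'scene': (array([305.33707865, 244.56179775]), np.int32(89), ((305.4508056640625, 244.458984375), (5.377549171447754, 16.00461196899414), 39.80556869506836)), 'top': (array([388.45283019, 172.75471698]), np.int32(53), ((388.4756164550781, 172.7195281982422), (13.251785278320312, 3.754672050476074), 6.34019136428833))}
grip (array([ 0.59427143, -0.22130723,  0.21330783]), np.float64(0.0003041886424100247))
box (array([0.7130537 , 0.3223677 , 0.22756088]), np.float64(0.0008272251560508939))
box (array([0.68352187, 0.1758771 , 0.23208906]), np.float64(0.0005072974952291403))
box (array([0.61637747, 0.18558218, 0.23879029]), np.float64(0.005306427382352961))
box (array([0.64818069, 0.33568723, 0.22574129]), np.float64(0.0018664312538686702))
rail [ 0.69551431 -0.17486861  0.223     ]
rail [ 0.68140658 -0.28538328  0.223     ]
railS [ 0.70194266 -0.18279076  0.223     ]
railS [ 0.68172377 -0.28282696  0.223     ]
```

```bash
cat >>h.py <<'E'
def Q(psi): # tool down, finger closing line along heading psi
    f=psi+np.pi/2; return [0,np.cos(f/2),np.sin(f/2),0]
E
python3 - <<'E'
from h import *
ctrl.goto([.594,-.221,.34],Q(-.14))
np.set_printoptions(precision=4,suppress=True)
R=[];
for i,(dx,dy) in enumerate([(0,0),(-.06,0.)]):
    if i: ctrl.move_straight([.594+dx,-.221+dy,.34],None,.15)
    p=camera_params("wrist");im=read_camera("wrist");cv2.imwrite(f"pics/w{i}.png",im[:,:,::-1])
    c,a,r=blob(blue(im),(0,0,640,400));print(c,a,r)
    R.append(ray(p,c,True))
    bp=cv2.boxPoints(r);e=[onz(ray(p,q,True),.213) for q in bp]
    L=max([(e[1]-e[0]),(e[2]-e[1])],key=np.linalg.norm);print("long dir",L,np.arctan2(-L[0],L[1]) if L[1]>0 else np.arctan2(L[0],-L[1]))
print(tri(R),ctrl.get_time_s(),ctrl.get_eef_pos())
E
```

```text
[602.3983 122.9728] 19617 ((584.4999389648438, 148.99996948242188), (108.99998474121094, 297.99993896484375), 0.0)
long dir [0.0136 0.3784 0.    ] -0.03580737713327276
[604.4422 121.2354] 18512 ((588.5, 149.0), (298.0, 101.0), 90.0)
long dir [ 0.0337 -0.5427  0.    ] 0.06207140611882013
(array([ 2.9996, -0.2574, -1.4011]), np.float64(0.009760233499193124)) 2.6917 [ 0.5344 -0.2213  0.34  ]
```

View pics/w1.png

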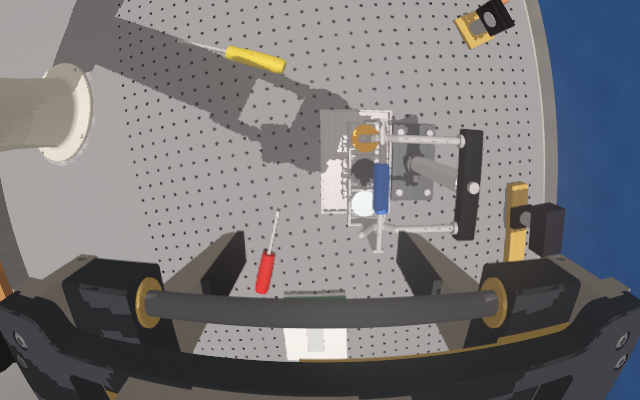

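The wrist view shows the blue grip at about (381,188), the bar running between (378,135) and (379,250) and the black rail at x≈468; the blue floor at the right spoiled my mask, so I restrict it.

```bash
python3 - <<'E'
from h import *
np.set_printoptions(precision=4,suppress=True)
P={n:camera_params(n) for n in("scene","top")}
R=[ray(P["scene"],(305.34,244.56)),ray(P["top"],(388.45,172.75))];W=[]
for i,x in enumerate([.534,.594]):
    if i: ctrl.move_straight([x,-.221,.34],None,.15)
    p=camera_params("wrist");im=read_camera("wrist")
    m=blue(im);c,a,r=blob(m,(230,90,220,220));print(c,a,r[1:])
    W.append(ray(p,c,True))
    bp=cv2.boxPoints(r)
    e=sorted([(bp[j]+bp[(j+1)%4])/2 for j in range(4)],key=lambda q:q[1]);e=[onz(ray(p,q,True),.215) for q in(e[0],e[-1])]
    L=e[0]-e[1];print("long",np.linalg.norm(L),"psi",np.arctan2(-L[0],L[1]))
    k=cv2.inRange(im,(0,0,0),(45,45,45));
    c,a,r=blob(k,(400,100,90,150));print("rail",c,a,r[1:])
    bp=cv2.boxPoints(r);e=sorted([(bp[j]+bp[(j+1)%4])/2 for j in range(4)],key=lambda q:q[1]);e=[onz(ray(p,q,True),.222) for q in(e[0],e[-1])]
    L=e[0]-e[1];print("rail len",np.linalg.norm(L),"mid",sum(e)/2,"psi",np.arctan2(-L[0],L[1]))
print(tri(W),tri(W+R))
E
```

```text
Traceback (most recent call last):
  File "h.py", line 22, in blob
    i=1+np.argmax(s[1:,4]);pts=np.argwhere(l==i)[:,::-1].astype(np.float32)
        ~~~~~~~~~^^^^^^^^^
ValueError: attempt to get argmax of an empty sequence
```

```bash
python3 - <<'E'
import cv2
im=cv2.imread("pics/w1.png");h=cv2.cvtColor(im,cv2.COLOR_BGR2HSV);print(h[175:205:10,375:388:3].tolist(), h[150,590],im[150:220:20,468].tolist())
E
sed -i 's/(105,150,60)/(105,110,50)/' h.py
python3 - <<'E'
from h import *
np.set_printoptions(precision=4,suppress=True)
P={n:camera_params(n) for n in("scene","top")}
R=[ray(P["scene"],(305.34,244.56)),ray(P["top"],(388.45,172.75))];W=[]
for i,x in enumerate([.534,.594]):
    if i: ctrl.move_straight([x,-.221,.34],None,.15)
    p=camera_params("wrist");im=read_camera("wrist")
    m=blue(im);c,a,r=blob(m,(230,90,220,220));print(c,a,r[1:])
    W.append(ray(p,c,True))
    bp=cv2.boxPoints(r)
    e=sorted([(bp[j]+bp[(j+1)%4])/2 for j in range(4)],key=lambda q:q[1]);e=[onz(ray(p,q,True),.215) for q in(e[0],e[-1])]
    L=e[0]-e[1];print("long",np.linalg.norm(L),"psi",np.arctan2(-L[0],L[1]))
    k=cv2.inRange(im,(0,0,0),(45,45,45));
    c,a,r=blob(k,(360,100,130,150));print("rail",c,a,r[1:])
    bp=cv2.boxPoints(r);e=sorted([(bp[j]+bp[(j+1)%4])/2 for j in range(4)],key=lambda q:q[1]);e=[onz(ray(p,q,True),.222) for q in(e[0],e[-1])]
    L=e[0]-e[1];print("rail len",np.linalg.norm(L),"mid",sum(e)/2,"psi",np.arctan2(-L[0],L[1]))
print(tri(W),tri(W+R))
E
```

```text
[[[112, 107, 129], [111, 119, 146], [111, 121, 148], [111, 121, 147], [111, 122, 146]], [[112, 105, 131], [111, 117, 146], [111, 120, 147], [111, 119, 148], [111, 121, 145]], [[112, 104, 132], [111, 119, 148], [111, 118, 147], [111, 121, 148], [111, 120, 145]]] [108 150 126] [[63, 62, 65], [60, 61, 63], [119, 121, 126], [56, 56, 61]]
[381.5152 188.5471] 594 ((12.282232284545898, 48.22442626953125), 1.3639274835586548)
long 0.04873846365388572 psi -0.12022645845812036Traceback (most recent call last):
  File "<stdin>", line 14, in <module>
  File "h.py", line 22, in blob
    i=1+np.argmax(s[1:,4]);pts=np.argwhere(l==i)[:,::-1].astype(np.float32)
        ~~~~~~~~~^^^^^^^^^
    return _wrapfunc(a, 'argmax', axis=axis, out=out, **kwds)
    return bound(*args, **kwds)
ValueError: attempt to get argmax of an empty sequence
```

```bash
sed -i 's/(105,110,50)/(105,90,50)/' h.py
python3 - <<'E'
from h import *
np.set_printoptions(precision=4,suppress=True)
P={n:camera_params(n) for n in("scene","top")}
R=[ray(P["scene"],(305.34,244.56)),ray(P["top"],(388.45,172.75))];W=[]
def ends(p,r,z):
    bp=cv2.boxPoints(r)
    e=sorted([(bp[j]+bp[(j+1)%4])/2 for j in range(4)],key=lambda q:q[1]);e=[onz(ray(p,q,True),z) for q in(e[0],e[-1])]
    L=e[0]-e[1];print("len",np.linalg.norm(L),"mid",sum(e)/2,"psi",np.arctan2(-L[0],L[1]))
for i,x in enumerate([.534,.594]):
    if i: ctrl.move_straight([x,-.221,.34],None,.15)
    p=camera_params("wrist");im=read_camera("wrist")
    c,a,r=blob(blue(im),(230,90,220,220));print(c,a)
    W.append(ray(p,c,True));ends(p,r,.22)
    try: c,a,r=blob(cv2.inRange(im,(0,0,0),(76,76,76)),((445,380)[i],100,(45,75)[i],150));print("rail",c,a);ends(p,r,.22)
    except Exception as e:print(e)
print(tri(W),tri(W+R))
E
```

```text
[380.6806 188.5397] 717
len 0.04968874185364124 mid [ 0.5941 -0.2196  0.22  ] psi -0.09687703647038176
rail [467.7867 184.4035] 2171
len 0.11777279191565795 mid [ 0.6899 -0.2296  0.22  ] psi -0.11875439139608159
[321.3928 196.3537] 639
len 0.04956681572252395 mid [ 0.5954 -0.2194  0.22  ] psi -0.13821850383401846
rail [415.1256 190.4745] 2253
len 0.11852519127585641 mid [ 0.6887 -0.2293  0.22  ] psi -0.15387919307116382
(array([ 0.5952, -0.2198,  0.2142]), np.float64(0.0001888341062297256)) (array([ 0.5948, -0.2207,  0.2126]), np.float64(0.0010848829515219351))
```

```bash
python3 - <<'E'
from h import *
np.set_printoptions(precision=4,suppress=True)
q=Q(-.125)
ctrl.goto([.595,-.220,.30],q)
ctrl.move_straight([.595,-.220,.1945],q,.08)
print(ctrl.get_ft_force()); ctrl.close_gripper(25)
print(ctrl.get_gripper_width(),ctrl.get_finger_force(),ctrl.get_ft_force())
ctrl.move_straight([.595,-.220,.1945+.045],q,.04)
ctrl.hold(.3);print(ctrl.get_eef_pos(),ctrl.get_ft_force(),ctrl.get_wrist_torque(),ctrl.get_gripper_width(),ctrl.get_time_s())
for n in("scene","wrist"):cv2.imwrite(f"pics/{n}2.png",read_camera(n)[:,:,::-1])
a=cv2.imread("pics/scene2.png")[170:320,240:400];b=cv2.imread("pics/wrist2.png")[90:290,200:500]
cv2.imwrite("pics/v2.png",np.hstack([cv2.resize(a,(400,375),interpolation=2),cv2.resize(b,(400,375),interpolation=2)]))
E
```

```text
[-0.2732 -0.3721 -0.3787]
0.013858854757359276 25.002074539661407 [-0.7037 -0.0322  0.3989]
[ 0.5949 -0.2199  0.2394] [-0.0012  0.1069 -2.4691] [-0.0069 -0.0469 -0.0383] 0.013694441980331243 7.925
```

View pics/v2.png

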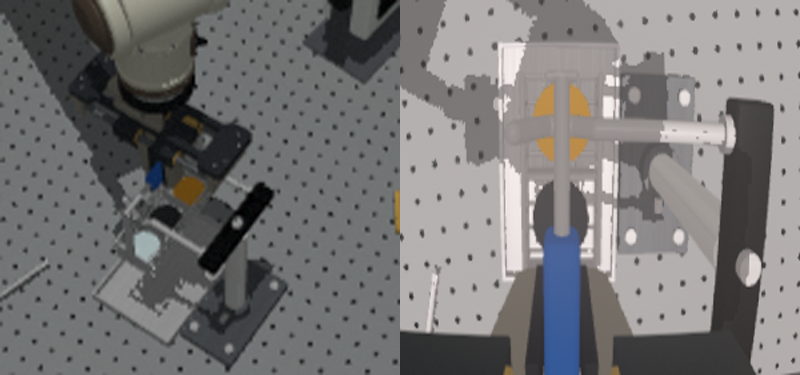

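The grip is held in the fingers with the bar above the prongs, basket level with all three windows in it. Now I draw it off and carry it toward the blower, stopping short to look.

```bash
python3 - <<'E'
from h import *
np.set_printoptions(precision=4,suppress=True)
q=Q(-.125);x=np.array([np.cos(-.125),np.sin(-.125),0])
p0=np.array([.595,-.220,.2395])
ctrl.move_straight(p0-.115*x,q,.06)
print(ctrl.get_ft_force())
ctrl.move_straight([.45,.0,.2405],q,.1)
ctrl.move_straight([.45,.15,.2405],Q(-.2),.1)
print(ctrl.get_eef_pos(),ctrl.get_ft_force(),ctrl.get_gripper_width(),ctrl.get_time_s())
p=camera_params("wrist");np.savez("wp3.npz",**p)
for n in("scene","wrist","top"):cv2.imwrite(f"pics/{n}3.png",read_camera(n)[:,:,::-1])
E
```

```text
[-0.0185  0.1596 -2.8202]
[0.4501 0.1496 0.2405] [ 0.2157  0.2276 -3.1032] 0.01398784811768036 13.975
```

View pics/wrist3.png

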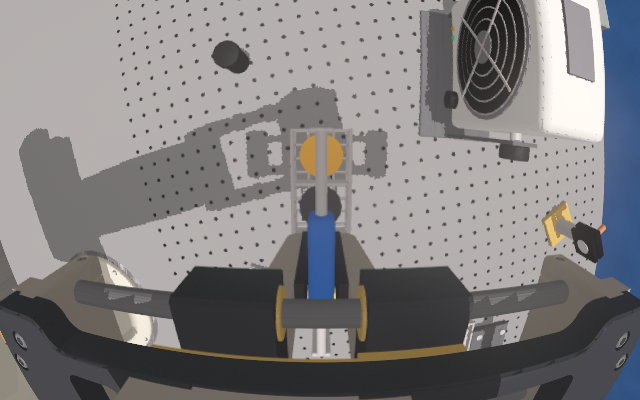

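The wrist view shows the guarded fan facing the robot (-x), hub at about (484,47). Move to the stream point, then measure the hub a second time.

```bash
python3 - <<'E'
from h import *
np.set_printoptions(precision=4,suppress=True)
p=dict(np.load("wp3.npz"));r=ray(p,(484,47),True);print("hub at z .154",onz(r,.154))
ctrl.move_straight([.455,.25,.2405],Q(-.2),.1)
p=camera_params("wrist");np.savez("wp4.npz",**p)
cv2.imwrite("pics/w4.png",read_camera("wrist")[:,:,::-1])
print(ctrl.get_eef_pos(),ctrl.get_ft_force())
E
```

```text
hub at z .154 [0.6262 0.2681 0.154 ]
[0.4551 0.2495 0.2405] [-0.4402 -0.2866 -2.5553]
```

View pics/w4.png

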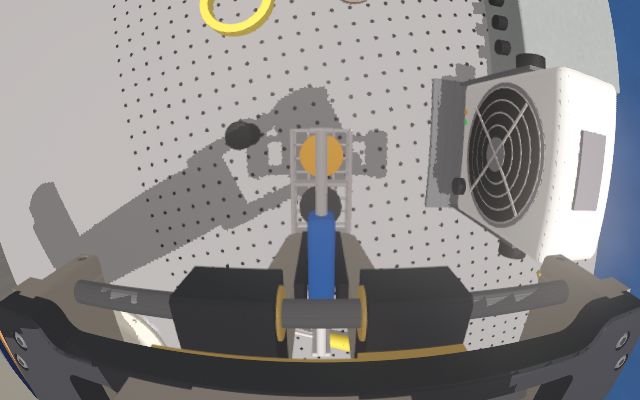

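The fan hub is at about (497,154), and the blower's base edge is nearly parallel to the basket.

```bash
python3 - <<'E'
from h import *
np.set_printoptions(precision=4,suppress=True)
H,e=tri([ray(dict(np.load("wp3.npz")),(484,47),True),ray(dict(np.load("wp4.npz")),(497,154),True)]);print(H,e)
p=camera_params("wrist")
a,b=[onz(ray(p,q,True),.0) for q in((433,80),(427,207))];L=a-b;print("psi",np.arctan2(-L[0],L[1]))
if e<.005 and abs(H[0]-.623)<.02 and abs(H[1]-.265)<.02:
    psi=-.2
    T=H-.151*np.array([np.cos(psi),np.sin(psi),0]);T[2]=(H[2]+.154)/2+.105-.0185
    print("target",T);ctrl.move_straight(T,Q(psi),.05);ctrl.hold(1.5)
    print(ctrl.get_eef_pos(),ctrl.get_ft_force(),ctrl.get_gripper_width(),ctrl.get_finger_force(),ctrl.get_time_s())
    a=read_camera("scene")[80:260,260:460];b=read_camera("wrist")[80:320,200:520]
    cv2.imwrite("pics/v5.png",np.hstack([cv2.resize(a,(400,360)),cv2.resize(b,(400,360))])[:,:,::-1])
E
```

```text
[0.6258 0.2678 0.1553] 0.000317582546340141
psi -0.2074582152340489
target [0.4778 0.2978 0.2411]
[0.4778 0.2978 0.2412] [ 0.1893  0.1472 -3.4747] 0.013541406319559992 24.998799562454224 18.0333
```

View pics/v5.png

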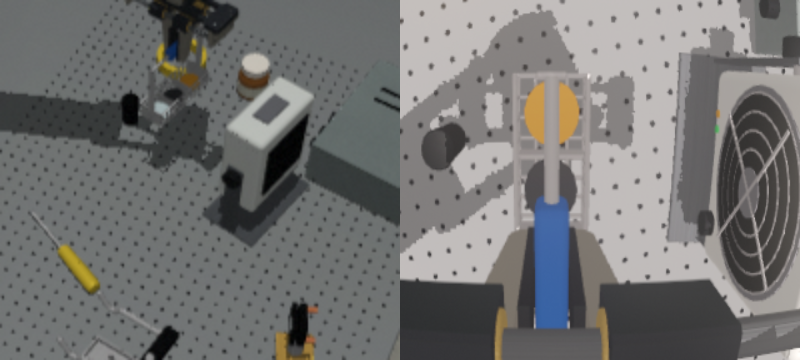

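The basket hangs level in front of the fan, with all three windows lying in it.

```bash
python3 -c "
from plant import ctrl, read_camera, camera_params
print(ctrl.hand_in())"
```

```text
the job is handed in; nothing more can be done
None
```

I handed the job in at about 18 s on the robot's clock, with the basket held level and still in front of the fan at the measured 151 mm point and all three windows lying in it; `hand_in()` gave no verdict.

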